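Load the heel press and latch its guard gate

ROBOT

A 6-joint arm with a two-finger parallel gripper is mounted at the origin on the work surface. World frame = base frame: x ahead of the robot, y to its left, z up, the work surface at z = 0. Lengths are in m, angles in rad, forces in N, time in s.
With the tool pointing down it reaches from about 0.3 to 0.95 m from the base axis. Payload 3.1 kg.
Tool frame: the origin (TCP) lies on the centre line of the jaws, within the pads' length; the fingertips stand ctrl.tcp_to_tips ahead of it and the grasp point (between the pads) lies 6 mm ahead of it (ctrl.tcp_to_tips is the distance from the TCP to the fingertips, in m); z points along the fingers, y is the line along which they close (so a half turn about z gives the same grasp; the last joint's range is limited). The gripper opens to 85 mm and grips with 20 to 120 N. Pads are 22 mm wide; open, the fingers measure 114 mm over their backs; the gripper's body (76 mm by 85 mm) begins 54 mm behind the grasp point. The pads swing forward as they close: fully open they stand 13 mm farther back than shut.
Start: joints at [1.077, 0.308, 1.634, -0, 1.2, -0.07], TCP at [0.257, 0.57, 0.228] pointing down, gripper open.
Joint ranges: [-3.06, 3.06], [-0.79, 1.96], [0.05, 2.63], [-1.19, 4.34], [0.05, 2.64], [-2.94, 2.94]. Speed limits (rad/s): [2.79, 2.79, 3.14, 3.14, 3.14, 3.14].

INTERFACE

Orientations are given as a 3x3 rotation matrix whose columns are the frame's x, y, z axes.
In Python, from plant import read_state, optics, hand_in, trace, mark_of, ctrl gives the robot as it stands.
- The arm moves only by the shell command python3 -m crank 'ROWS' [FORCE]. ROWS is a JSON object of lists of equal length, an entry for each row: "slide": the shift along the tool's x, y, z in mm, a list of three; "rot": the turn, a rotation vector about the tool's x, y, z in rad, a list of three; "fingers": the finger opening in mm, from 0 to 85.4. A call has 1 to 12 rows; each row is the pose to reach, as a shift and turn from the pose commanded when the call began, along the tool's axes at that moment; what a row does not reach only later rows make up. A row lasts 1/12 s, in which the tool goes at most 41.7 mm and 7.16 degrees, less where a joint would pass 70% of its speed; a pose out of reach is approached as far as the arm can. A call with a gripper value outside its range is refused whole. The fingers move at their own pace and stop on an object; FORCE is the grip in N (left out, the last holds). Time passes only in rows, so rows that repeat a pose let the fingers close. It gives the time, the measured TCP pose, the force, the opening and the grip force at its end, in the units of the state.
- read_state(): the state, without advancing time (a new reading comes with each control period).
- optics.read_camera(name): name is "side" or "top"; returns a dict with "color" (400x640x3 uint8, red, green, blue), "fx", "fy", "cx", "cy" (pixels), "k1" (the pictures are not rectified: a ray, as slopes to the right and down, at radius r is drawn at 1 + k1 r^2 times it, then the intrinsics apply), "R" (3x3) and "t" (3): a world point X has camera coordinates R X + t. Camera axes: x right, y down, z forward; pixel columns grow to the right and rows downward; lengths in m; the calibration is good to about 2 mm. A picture is of the moment at which its call begins. There is no depth.
- hand_in(): hands the job in; it is judged then, once.
Trained networks look in the newest picture that a camera, given by its name, has taken for a name from the list of things; names that differ only in an ending like _2 or _b are one class to them, and where a whole thing is asked for, a point or a joint stands for the part that bears it (a point fixed in the world has none). Each returns a list of dicts, best first, with "score" (0 to 1); they miss things now and then, are a little off and sometimes report something else, mostly with a low value. They report only what shows in the picture. A call takes as long as a camera call. They do not tell look-alikes from the thing itself.
- trace(camera, thing): "mask" (400x640 bool, what is visible of it).
- mark_of(camera, thing): "location" ([x, y, z] in m, in world coordinates, good to about 4 mm: a listed point, or the origin of a listed thing).
The state is a dict: "time": time; "q": joint angles; "dq": joint speeds; "tau": joint torques, N m; "eef_pos": TCP position; "ee_rot": TCP orientation; "contact_force": force on the tool from outside, world axes, zero at the start; "wrist_torque": the same for the moment, N m; "gripper_width": finger opening in m; "finger_force": force on a finger pad.
Only numpy, scipy, OpenCV 4.12 (cv2) and the standard library are available. Lean on these libraries where they do the work, as an engineer would, in place of code of your own. Each camera call takes 0.05 s, during which the arm holds its last target. There are 200 camera calls.

TASK

Stand the light-coloured wooden heel upright on the rubber pad inside the press's guard, within the yellow rim, and let go of it. Then swing the guard gate shut and press it gently, without slamming or forcing it, until its sprung latch snaps in behind the roller and the gate stays shut by itself. Leave the dark heel and everything else on the bench where it is.

Things in the scene. Friction and masses are not known exactly. Their poses are not given: they have to be found in the camera images.
- heel: the light wooden shoe heel to load: upright block, D-shaped outline, 70 mm long (along its x, round end at +x), 46 mm wide (along its y), 85 mm tall, black rubber sole, about 0.16 kg. Origin at the centre of its underside, z up. Starts upright on the bench; it and the dark heel may change places
- dark_heel: a dark brown heel of the same shape and size, a bystander; origin at the centre of its underside
- press: green heel press, fixed. Guard pen with clear walls, open above. Origin on the bench under the pen; in its axes: gate on the -y side (shut, it lies at y = -100 mm); inner wall faces x = -100 and +110, y = +95 mm, walls 112 mm high; column and swung-aside head 212 mm high at y = 122 to 180 mm; sprung plunger (housing 110 mm high) inside the gate at x = -75, y = -85 to -50 mm
- pad (a point): centre of the top of the black rubber pad in the pen, 18 mm above the bench; axes parallel to the press's. The yellow rim round it stands 6 mm above the pad top and leaves 86 mm along x by 62 mm along y, so the heel goes in with its length along the pad's x, either way round
- gate (a joint): angle of the guard gate about its upright hinge: near 0 shut, growing as it swings outward (counter-clockwise from above). Starts open 0.5 to 1.0; turns easily and stays where left, but below about 0.08 a sprung plunger (1 to 5 N) pushes it open again. Unlatched it rests at 0.065 or more, latched between -0.04 and 0.057. Faster than 1.2 rad/s in the last 0.1 rad is slamming
- gate_push (a point): the place to push: outer face of the gate's yellow end panel, 85 mm above the bench. Axes turn with the gate: x along it towards the hinge, y square to it in the pushing (closing) direction, z up. The gate is 200 mm long, 12 thick, 20 to 120 above the bench; hinge axis 160 mm off along +x and 6 mm along +y. Force climbs to 5 to 10 N, then drops as the latch snaps in; more than 15 N is forcing it
- latch (a point): tip of the steel spring bolt in the gate's free edge, 80 mm above the bench, axes as gate_push. Its 45 degree bevel rides over an upright roller on the red keeper by the gate's free edge. About 2 mm past the snap the gate meets a hard stop. The keeper sits in slots, set up to 9 mm in or out each time, so where it snaps and stops cannot be known beforehand: feel for it
- glue_jar: amber glue jar, 70 mm across, 100 mm tall, bystander; origin under its centre
- nail_tin: steel nail tin, 60 mm across, 55 mm tall, bystander; origin under its centre
- hammer: hammer lying on the bench, bystander
- screwdriver: red-handled screwdriver lying on the bench, bystander
- brush: brush lying on the bench, bystander
- pliers: red-handled pliers lying on the bench, bystander
There are look-alikes about, which are no part of the job. Several things have the shape of the heel; the one meant has the colours described above.

How it is judged:
By the outcome, as a careful person would: the job done as asked, in the order asked, and still so for the second after the job is handed in, with the robot touching nothing.
It also fails if it takes over 67 s, if anything falls off the work surface, if the arm or the gripper's body presses on something with over 40 N, if the wrist force passes 120 N, or if a joint passes its speed limit or range.

## Working session

There is one attempt and no reset: what is moved stays moved. The work goes in short steps, Python scripts to look and compute and a shell command to move; the robot and the scene stay as the last step left them, time stands still between calls to the robot, and variables do not carry over. Pictures are saved under pics/ and viewed, at most 10 in all, crops included, and the job is handed in when it is done.

```bash
ls; mkdir -p pics
cat > h.py <<'E'
import numpy as np, cv2
from plant import read_state, optics, hand_in, trace, mark_of, ctrl
E
python3 - <<'E'
from h import *
ims=[]
for c in("side","top"):
    d=optics.read_camera(c); cv2.imwrite(f"pics/{c}0.png",d["color"][:,:,::-1])
    C=-np.array(d["R"]).T@d["t"]; print(c,d["fx"],d["k1"],C.round(3),np.array(d["R"]).round(2).tolist())
    for n in["heel","dark_heel","press","pad","gate_push","latch","glue_jar","nail_tin"]:
        print(n,[(np.round(m["location"],3).tolist(),round(m["score"],2)) for m in mark_of(c,n)][:4])
s=read_state();print(s["eef_pos"],s["ee_rot"],s["time"],ctrl.tcp_to_tips,s["contact_force"])
E
```

```text
pics
side 406.10522888678923 0.01747152322153938 [ 0.062 -0.699  0.922] [[0.81, -0.59, -0.01], [-0.42, -0.57, -0.71], [0.41, 0.58, -0.71]]
heel [([0.522, -0.205, 0.002], 0.86), ([0.656, -0.192, 0.001], 0.85), ([0.593, -0.307, 0.003], 0.55)]
dark_heel [([0.445, -0.331, 0.001], 0.65)]
press [([0.591, 0.156, 0.002], 0.82)]
pad [([0.599, 0.164, 0.024], 0.69), ([0.572, -0.084, 0.087], 0.29)]
gate_push [([0.574, -0.084, 0.088], 0.8)]
latch [([0.537, -0.12, 0.081], 0.75)]
glue_jar [([0.352, -0.159, 0.001], 0.75), ([0.611, 0.469, -0.003], 0.63)]
nail_tin [([0.77, -0.195, 0.001], 0.57)]
top 422.1501413641892 0.007521088896221118 [ 0.271 -0.017  1.538] [[-0.02, -1.0, 0.0], [-0.98, 0.02, -0.18], [0.18, -0.01, -0.98]]
heel [([0.655, -0.192, -0.001], 0.77), ([0.591, -0.307, 0.005], 0.66), ([0.526, -0.209, 0.0], 0.62)]
dark_heel [([0.442, -0.332, 0.001], 0.68)]
press [([0.594, 0.15, -0.002], 0.93)]
pad [([0.599, 0.16, 0.018], 0.96)]
gate_push [([0.571, -0.086, 0.085], 0.65), ([0.498, -0.498, -0.002], 0.35)]
latch []
glue_jar [([0.354, -0.163, 0.003], 0.54), ([0.446, -0.332, -0.0], 0.32)]
nail_tin [([0.77, -0.197, 0.003], 0.74), ([0.538, -0.121, 0.082], 0.32), ([0.722, -0.333, -0.002], 0.2)]
[0.25706485 0.56969405 0.22827372] [[-9.11541180e-01  4.11208799e-01  1.71735152e-05]
 [ 4.11208799e-01  9.11541181e-01  5.20563551e-06]
 [-1.35137632e-05  1.18070517e-05 -1.00000000e+00]] 0.9 0.025 [ 0.07520485 -0.21086921  0.86091783]
```

View pics/side0.png

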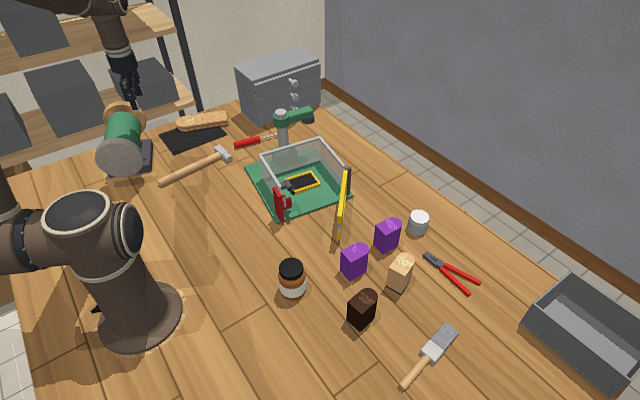

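View pics/top0.png

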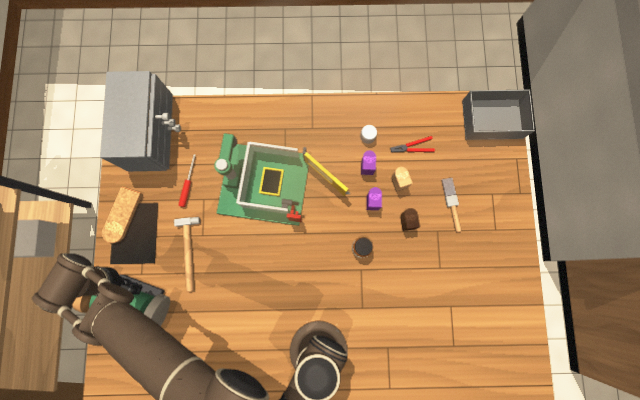

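Heel-shaped candidates in the side picture are purple at (354,261), purple at (388,235), light wood at (400,272) and dark brown at (362,310). Only (400,272), which is (403,177) in the top view, is light wood, so that is the heel. I'll confirm it in a crop and fit the poses.

```bash
cat >> h.py <<'E'
from scipy.optimize import minimize
def proj(d,X):
    P=np.asarray(X)@np.array(d["R"]).T+d["t"]; s=P[:,:2]/P[:,2:]; s=s*(1+d["k1"]*(s**2).sum(1,keepdims=True))
    return s*[d["fx"],d["fy"]]+[d["cx"],d["cy"]]
def onplane(d,uv,z):
    uv=np.atleast_2d(uv).astype(float); K=np.array([[d["fx"],0,d["cx"]],[0,d["fy"],d["cy"]],[0,0,1]])
    s=cv2.undistortPoints(uv.reshape(-1,1,2),K,np.array([d["k1"],0,0,0.])).reshape(-1,2)
    R=np.array(d["R"]);C=-R.T@d["t"];D=np.c_[s,np.ones(len(s))]@R
    return C+D*((z-C[2])/D[:,2])[:,None]
def dprism(h=.085):
    a=np.linspace(-np.pi/2,np.pi/2,15); o=np.r_[np.c_[.012+.023*np.cos(a),.023*np.sin(a)],[[-.035,.023],[-.035,-.023]]]
    return np.r_[np.c_[o,0*o[:,:1]],np.c_[o,0*o[:,:1]+h]]
def place(p,z=0,yaw=None):
    x,y,w=p; c,s=np.cos(w),np.sin(w); return dprism()@np.array([[c,s,0],[-s,c,0],[0,0,1]])+[x,y,z]
def fitheel(masks,p0,z=0):
    S=4
    def cost(p):
        e=0
        for d,m in masks:
            hull=cv2.convexHull(proj(d,place(p,z)).astype(np.float32))
            im=np.zeros((400*S,640*S),np.uint8); cv2.fillConvexPoly(im,np.int32(np.round((hull+.5)*S*16-8)),255,shift=4)
            f=cv2.resize(im,(640,400),interpolation=cv2.INTER_AREA)/255.; e+=np.abs(f-m).sum()/m.sum()
        return e
    best=None
    for w in np.arange(0,2*np.pi,np.pi/6):
        r=minimize(cost,[p0[0],p0[1],w],method="Nelder-Mead",options=dict(initial_simplex=np.array([p0[0],p0[1],w])+np.array([[0,0,0],[.006,0,0],[0,.006,0],[0,0,.3]]),maxiter=60))
        if best is None or r.fun<best.fun: best=r
    return best.x,best.fun
E
python3 - <<'E'
from h import *
D={};ms=[]
for c in("side","top"):
    d=D[c]=optics.read_camera(c)
    for m in trace(c,"heel"):
        k=np.array(m["mask"]); col=d["color"][k].mean(0); v,u=np.argwhere(k).mean(0); print(c,round(m["score"],2),u.round(),v.round(),k.sum(),col.round())
        if col[1]>col[2]+20 and col[1]>110: ms.append((d,k.astype(float)))
print(len(ms)); p,f=fitheel(ms,[.592,-.307]); print("heel",p.round(4),f)
for n,q in(("dark",[.444,-.332]),):
    mm=[(D[c],np.array(trace(c,"dark_heel")[0]["mask"]).astype(float)) for c in D]; print(n,fitheel(mm,q))
# rim
for c,box in(("top",(255,285,165,198)),("side",(280,325,165,198))):
    d=D[c];h=cv2.cvtColor(d["color"],cv2.COLOR_RGB2HSV);y=((h[...,0]>18)&(h[...,0]<35)&(h[...,1]>140)&(h[...,2]>110))
    z=np.zeros_like(y);z[box[2]:box[3],box[0]:box[1]]=1
    v,u=np.nonzero(y&z); W=onplane(d,np.c_[u,v],.024); r=cv2.minAreaRect((W[:,:2]*1000).astype(np.float32)); print(c,len(u),r)
out=[]
for c,(u,v),s in(("side",(320,150),4),("top",(200,120),4)):
    out.append(cv2.resize(D[c]["color"][v:v+140,u:u+(100 if c=="side" else 100)],None,fx=s,fy=s,interpolation=cv2.INTER_CUBIC)) 
a=D["side"]["color"][215:305,335:435];b=D["side"]["color"][125:245,240:370];e=D["top"]["color"][125:230,210:425]
R=lambda i,w,h:cv2.resize(i,(w,h),interpolation=cv2.INTER_CUBIC)
cv2.imwrite("pics/crop1.png",np.vstack([np.hstack([R(a,300,270),R(b,293,270),np.zeros((270,47,3),np.uint8)]),R(e,640,312)])[:,:,::-1])
E
```

```text
side 0.79 387.0 234.0 775 [111.  56. 132.]
side 0.66 400.0 273.0 808 [174. 144. 107.]
top 0.81 401.0 179.0 335 [212. 181. 120.]
top 0.81 369.0 164.0 308 [166.  89. 166.]
top 0.74 374.0 199.0 240 [183.  95. 193.]
2
heel [ 0.5932 -0.308   0.3289] 0.14718759145449226
dark (array([ 0.44652558, -0.32979059,  0.14600794]), np.float64(0.2794984400195309))
top 205 ((596.5042724609375, 164.69949340820312), (75.16824340820312, 99.66525268554688), 80.58259582519531)
side 219 ((598.7703857421875, 157.84796142578125), (84.81398010253906, 96.74454498291016), 80.6924057006836)
```

View pics/crop1.png

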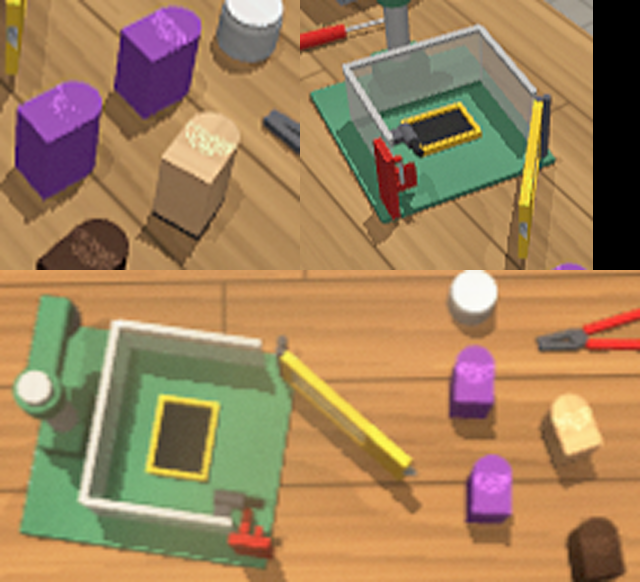

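The crop confirms it: the light wood block with the black sole stands upright, at (400,272) in the side view. The fit puts it at (0.593, -0.308) with yaw 0.33. The pad is at about (0.598, 0.162) with yaw -0.164. Next I move over the heel.

```bash
cat >> h.py <<'E'
def go(p,yaw=None):
    """slide mm / rot for target TCP p (world), yaw = heel-axis angle; tool y = yaw+90deg (mod 180)"""
    s=read_state();R=np.array(s["ee_rot"]);sl=R.T@(np.array(p)-s["eef_pos"])*1000
    a=0
    if yaw is not None:
        cur=np.arctan2(R[1,1],R[0,1]); a=-((yaw+np.pi/2-cur+np.pi/2)%np.pi-np.pi/2)
    print("slide",sl.round(1),"rotz",round(a,4),"tilt",R[:,2].round(4),"F",np.round(s["contact_force"],1),"t",s["time"],"q",np.round(s["q"],2))
E
python3 -m crank '{"slide":[[-667,-662,0],[-667,-662,0],[-667,-662,0],[-667,-662,0],[-667,-662,0],[-667,-662,0],[-667,-662,0],[-667,-662,0],[-667,-662,0],[-667,-662,0],[-667,-662,0],[-667,-662,0]],"rot":[[0,0,-0.752],[0,0,-0.752],[0,0,-0.752],[0,0,-0.752],[0,0,-0.752],[0,0,-0.752],[0,0,-0.752],[0,0,-0.752],[0,0,-0.752],[0,0,-0.752],[0,0,-0.752],[0,0,-0.752]],"fingers":[75,75,75,75,75,75,75,75,75,75,75,75]}' 40
python3 -c "
from h import *
go([.5932,-.308,.2],.329)"
```

```text
time: 2.2
eef_pos: [0.4326, 0.1109, 0.2288]
ee_rot: [[-0.947, -0.323, 0.001], [-0.323, 0.947, 0.0], [-0.001, -0.0, -1.0]]
contact_force: [0.5, 0.8, 0.8]
gripper_width: 0.0749
finger_force: 0.0
slide [ -16.9 -448.3   28.9] rotz -0.0006 tilt [ 1.4e-03  3.0e-04 -1.0e+00] F [0.5 0.8 0.8] t 2.2 q [ 0.15 -0.05  2.03  0.    1.15 -1.75]
```

```bash
python3 -m crank '{"slide":[[-17,-448,0],[-17,-448,0],[-17,-448,0],[-17,-448,0],[-17,-448,0],[-17,-448,0],[-17,-448,10],[-17,-448,20],[-17,-448,29],[-17,-448,29],[-17,-448,29],[-17,-448,29]],"rot":[[0,0,0],[0,0,0],[0,0,0],[0,0,0],[0,0,0],[0,0,0],[0,0,0],[0,0,0],[0,0,0],[0,0,0],[0,0,0],[0,0,0]],"fingers":[75,75,75,75,75,75,75,75,75,75,75,75]}'
python3 -c "
from h import *
go([.5932,-.308,.068],.329)"
```

```text
time: 3.2
eef_pos: [0.5932, -0.3121, 0.1971]
ee_rot: [[-0.948, -0.318, -0.0], [-0.318, 0.948, -0.003], [0.001, -0.003, -1.0]]
contact_force: [-0.2, 0.0, -0.5]
gripper_width: 0.0752
finger_force: 0.0
slide [ -1.4   4.2 129.1] rotz -0.0052 tilt [-1.0e-04 -2.7e-03 -1.0e+00] F [-0.2  0.  -0.5] t 3.2 q [-0.55  0.42  1.55 -0.    1.17 -2.44]
```

```bash
python3 -m crank '{"slide":[[0,0,0],[0,0,0]],"rot":[[0,0,0],[0,0,0]],"fingers":[75,75]}'
python3 -c "
from h import *
go([.5932,-.308,.068],.329)"
```

```text
time: 3.37
eef_pos: [0.5922, -0.3053, 0.1989]
ee_rot: [[-0.947, -0.322, -0.001], [-0.322, 0.947, 0.001], [0.001, 0.002, -1.0]]
contact_force: [0.2, 0.2, 0.2]
gripper_width: 0.0751
finger_force: 0.0
slide [ -0.2  -3.1 130.9] rotz -0.0013 tilt [-0.0011  0.0013 -1.    ] F [0.2 0.2 0.2] t 3.3667 q [-0.54  0.41  1.55  0.    1.18 -2.44]
```

```bash
python3 -m crank '{"slide":[[0,0,20],[0,-1,45],[0,-1,70],[0,-1,95],[0,-1,115],[0,-1,125],[0,-1,130],[0,-1,130],[0,-1,130],[0,-1,130],[0,-1,130]],"rot":[[0,0,0],[0,0,0],[0,0,0],[0,0,0],[0,0,0],[0,0,0],[0,0,0],[0,0,0],[0,0,0],[0,0,0],[0,0,0]],"fingers":[75,75,75,75,75,75,75,75,75,75,75]}'
python3 - <<'E'
from h import *
go([.5932,-.308,.068],.329)
a=optics.read_camera("side")["color"][215:315,335:435];b=optics.read_camera("top")["color"][125:225,330:430]
cv2.imwrite("pics/g1.png",np.hstack([cv2.resize(i,(400,400),interpolation=cv2.INTER_CUBIC) for i in(a,b)])[:,:,::-1])
E
```

```text
time: 4.28
eef_pos: [0.5943, -0.3075, 0.0714]
ee_rot: [[-0.947, -0.322, 0.003], [-0.322, 0.947, -0.002], [-0.002, -0.003, -1.0]]
contact_force: [0.1, 0.3, 1.1]
gripper_width: 0.0745
finger_force: 0.0
slide [ 1.2 -0.2  3.4] rotz -0.0007 tilt [ 0.0029 -0.0018 -1.    ] F [0.1 0.3 1.1] t 4.2833 q [-0.54  0.56  1.62  0.    0.96 -2.44]
```

View pics/g1.png

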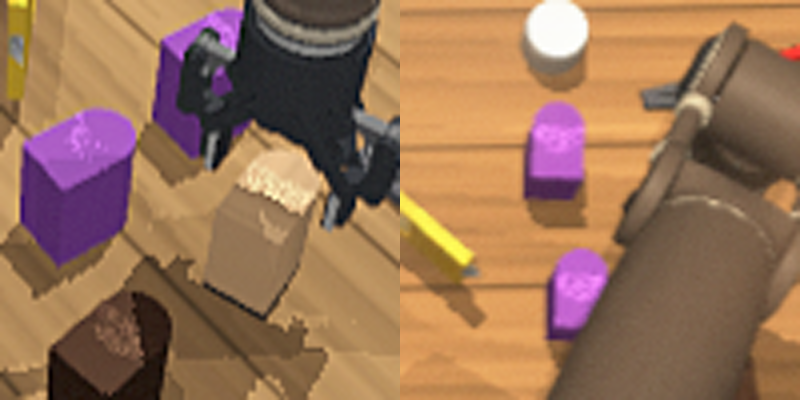

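The side crop shows the fingers on either side of the light heel, tips at about (387,256) and (419,271) in the full picture, clear of the purple ones. I close and lift a little.

```bash
python3 -m crank '{"slide":[[0,0,2],[0,0,2],[0,0,2],[0,0,2],[0,0,2],[0,0,2],[0,0,2],[0,0,2],[0,0,2],[0,0,2]],"rot":[[0,0,0],[0,0,0],[0,0,0],[0,0,0],[0,0,0],[0,0,0],[0,0,0],[0,0,0],[0,0,0],[0,0,0]],"fingers":[35,35,35,35,35,35,35,35,35,35]}' 45
python3 -m crank '{"slide":[[0,0,-10],[0,0,-30],[0,0,-55],[0,0,-80],[0,0,-105],[0,0,-130],[0,0,-145],[0,0,-155],[0,0,-160],[0,0,-160],[0,0,-160],[0,0,-160]],"rot":[[0,0,0],[0,0,0],[0,0,0],[0,0,0],[0,0,0],[0,0,0],[0,0,0],[0,0,0],[0,0,0],[0,0,0],[0,0,0],[0,0,0]],"fingers":[35,35,35,35,35,35,35,35,35,35,35,35]}'
python3 - <<'E'
from h import *
ms=[]
for c in("side","top"):
    d=optics.read_camera(c)
    for n in("gate_push","latch","press","pad"): print(c,n,[(np.round(m["location"],3).tolist(),round(m["score"],2)) for m in mark_of(c,n)][:2])
go([.598,.162,.23],-.164)
E
```

```text
time: 5.22
eef_pos: [0.5933, -0.3071, 0.0677]
ee_rot: [[-0.947, -0.322, 0.001], [-0.322, 0.947, -0.001], [-0.001, -0.001, -1.0]]
contact_force: [0.7, -1.3, 3.1]
gripper_width: 0.0449
finger_force: 46.3
time: 6.22
eef_pos: [0.5918, -0.3061, 0.2252]
ee_rot: [[-0.947, -0.322, -0.003], [-0.322, 0.947, 0.002], [0.002, 0.003, -1.0]]
contact_force: [-0.2, 0.0, -1.7]
gripper_width: 0.0447
finger_force: 46.0
side gate_push [([0.575, -0.083, 0.086], 0.57)]
side latch [([0.535, -0.121, 0.081], 0.6)]
side press [([0.588, 0.153, -0.002], 0.9)]
side pad [([0.597, 0.163, 0.022], 0.75)]
top gate_push [([0.575, -0.084, 0.083], 0.96)]
top latch [([0.533, -0.119, 0.082], 0.87)]
top press [([0.595, 0.152, 0.002], 0.78)]
top pad [([0.594, 0.162, 0.019], 0.71)]
slide [-155.9  442.2   -2.7] rotz 0.4922 tilt [-1.e-04  0.e+00 -1.e+00] F [ 0.5 -0.4 -1.7] t 6.7167 q [-0.54  0.39  1.53 -0.    1.23 -2.44]
```

```bash
python3 -m crank '{"slide":[[-8,22,0],[-20,57,0],[-34,95,0],[-48,135,0],[-62,175,0],[-76,215,0],[-90,255,0],[-104,295,0],[-117,332,0],[-129,366,0],[-139,395,0],[-147,417,0]],"rot":[[0,0,0.02],[0,0,0.06],[0,0,0.11],[0,0,0.15],[0,0,0.2],[0,0,0.24],[0,0,0.29],[0,0,0.33],[0,0,0.37],[0,0,0.41],[0,0,0.45],[0,0,0.492]],"fingers":[35,35,35,35,35,35,35,35,35,35,35,35]}'
python3 -c "
from h import *
go([.5974,.162,.2],-.164)"
```

```text
time: 7.72
eef_pos: [0.5974, 0.1385, 0.2277]
ee_rot: [[-0.987, 0.163, 0.001], [0.163, 0.987, 0.001], [-0.0, 0.001, -1.0]]
contact_force: [-0.4, 0.4, -0.6]
gripper_width: 0.045
finger_force: 46.2
slide [ 3.8 23.2 27.7] rotz 0.0002 tilt [ 6.e-04  1.e-03 -1.e+00] F [-0.4  0.4 -0.6] t 7.7167 q [ 0.16  0.29  1.66  0.    1.19 -1.25]
```

```bash
python3 -m crank '{"slide":[[2,10,5],[3,18,12],[4,22,20],[4,23,26],[4,23,28],[4,23,28],[4,23,28],[4,23,28],[4,23,28]],"rot":[[0,0,0],[0,0,0],[0,0,0],[0,0,0],[0,0,0],[0,0,0],[0,0,0],[0,0,0],[0,0,0]],"fingers":[35,35,35,35,35,35,35,35,35]}'
python3 - <<'E'
from h import *
ms=[]
o=[]
for c,b in(("side",(225,95)),("top",(200,105))):
    d=optics.read_camera(c);o.append(cv2.resize(d["color"][b[1]:b[1]+130,b[0]:b[0]+130],(400,400),interpolation=cv2.INTER_CUBIC))
    s=read_state();e=s["eef_pos"]
    for m in trace(c,"heel"):
        k=np.array(m["mask"]); print(c,m["score"],np.argwhere(k).mean(0).round(),k.sum())
    for z in(.05,.132):
        print(proj(d,place([.5974,.162,-.164],e[2]-.068)).round()[[0,15,16,17,32,33]].tolist()) if z==.132 else 0
go([.5974,.162,.09],-.164)
cv2.imwrite("pics/g2.png",np.hstack(o)[:,:,::-1])
E
```

```text
time: 8.47
eef_pos: [0.598, 0.1581, 0.1999]
ee_rot: [[-0.986, 0.164, 0.001], [0.164, 0.986, 0.0], [-0.001, 0.0, -1.0]]
contact_force: [-0.1, -0.9, -0.3]
gripper_width: 0.045
finger_force: 46.2
side 0.81 [147. 300.] 626
side 0.61 [235. 387.] 773
side 0.55 [260. 354.] 842
side 0.27 [308. 362.] 982
[[307.0, 158.0], [287.0, 154.0], [293.0, 163.0], [306.0, 136.0], [285.0, 132.0], [292.0, 140.0]]
top 0.68 [163. 368.] 319
top 0.57 [199. 374.] 297
top 0.3 [219. 410.] 344
[[275.0, 172.0], [260.0, 183.0], [273.0, 185.0], [272.0, 166.0], [256.0, 178.0], [270.0, 180.0]]
slide [  0.9   3.3 109.7] rotz -0.0 tilt [ 6.e-04  1.e-04 -1.e+00] F [-0.5 -0.7 -1.2] t 8.6667 q [ 0.19  0.32  1.68 -0.    1.14 -1.22]
```

View pics/g2.png

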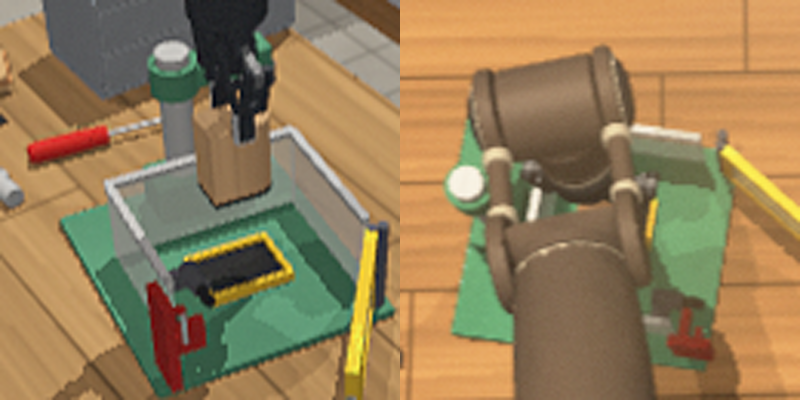

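The side crop shows the heel hanging upright above the pad, bottom corner at about (294,161) against a predicted (293,163). The rim is at about (303,182). I lower it.

```bash
python3 -m crank '{"slide":[[0,1,5],[1,2,18],[1,3,35],[1,3,52],[1,3,68],[1,3,81],[1,3,90],[1,3,95],[1,3,95],[1,3,95],[1,3,95],[1,3,95]],"rot":[[0,0,0],[0,0,0],[0,0,0],[0,0,0],[0,0,0],[0,0,0],[0,0,0],[0,0,0],[0,0,0],[0,0,0],[0,0,0],[0,0,0]],"fingers":[35,35,35,35,35,35,35,35,35,35,35,35]}'
python3 - <<'E'
from h import *
d=optics.read_camera("side"); a=d["color"][130:210,260:340]
k=[np.array(m["mask"]) for m in trace("side","heel") if abs(np.argwhere(np.array(m["mask"])).mean(0)-[160,300]).max()<30]
go([.5974,.162,.086],-.164)
a=cv2.resize(a,(560,560),interpolation=cv2.INTER_CUBIC)
z=read_state()["eef_pos"][2]-.068
for p in proj(d,place([.5974,.162,-.164],z)): cv2.circle(a,tuple(int(v) for v in (p-[260,130]+.5)*7),3,(255,0,0),-1)
cv2.imwrite("pics/g3.png",a[:,:,::-1])
E
```

```text
time: 9.67
eef_pos: [0.598, 0.162, 0.1056]
ee_rot: [[-0.987, 0.163, 0.002], [0.163, 0.987, 0.0], [-0.002, 0.001, -1.0]]
contact_force: [0.0, -0.7, 0.2]
gripper_width: 0.045
finger_force: 46.2
slide [ 0.4 -0.  19.4] rotz 0.0002 tilt [ 1.9e-03  4.0e-04 -1.0e+00] F [ 0.2 -0.2 -1.1] t 9.7667 q [ 0.19  0.43  1.73 -0.    0.97 -1.21]
```

View pics/g3.png

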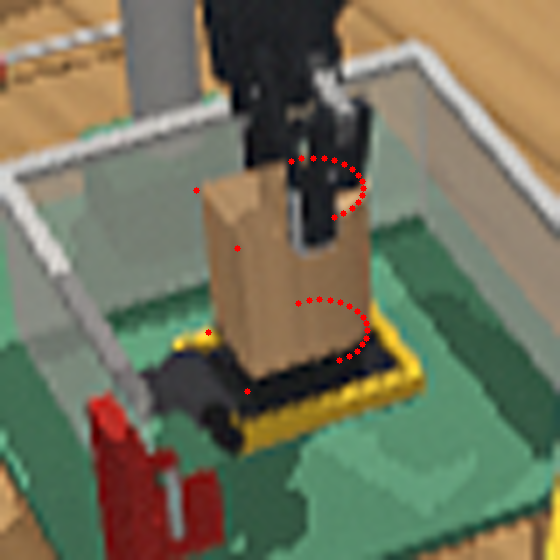

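Allowing for the dark sole, the heel sits about 1.4 px right of the model. The side camera's rim measurement is shifted the same way, so heel and pad agree within about 2 mm. I lower to contact.

```bash
python3 -m crank '{"slide":[[0,0,3],[0,0,7],[0,0,11],[0,0,14],[0,0,16],[0,0,16],[0,0,16],[0,0,16]],"rot":[[0,0,0],[0,0,0],[0,0,0],[0,0,0],[0,0,0],[0,0,0],[0,0,0],[0,0,0]],"fingers":[35,35,35,35,35,35,35,35]}'
python3 -m crank '{"slide":[[0,0,0.5],[0,0,1],[0,0,1.5],[0,0,2],[0,0,2],[0,0,2]],"rot":[[0,0,0],[0,0,0],[0,0,0],[0,0,0],[0,0,0],[0,0,0]],"fingers":[35,35,35,35,35,35]}'
```

```text
time: 10.43
eef_pos: [0.5971, 0.1618, 0.0884]
ee_rot: [[-0.987, 0.163, 0.0], [0.163, 0.987, 0.0], [-0.0, 0.0, -1.0]]
contact_force: [0.2, 0.0, -1.4]
gripper_width: 0.0448
finger_force: 46.2
time: 10.93
eef_pos: [0.597, 0.1618, 0.0863]
ee_rot: [[-0.987, 0.163, -0.0], [0.163, 0.987, -0.0], [0.0, -0.0, -1.0]]
contact_force: [-0.7, 0.2, -0.8]
gripper_width: 0.0447
finger_force: 46.2
```

```bash
python3 -m crank '{"slide":[[0,0,0.3],[0,0,0.6],[0,0,0.9],[0,0,1.2],[0,0,1.2],[0,0,1.2]],"rot":[[0,0,0],[0,0,0],[0,0,0],[0,0,0],[0,0,0],[0,0,0]],"fingers":[35,35,35,35,35,35]}'
```

```text
time: 11.43
eef_pos: [0.5972, 0.1618, 0.0856]
ee_rot: [[-0.987, 0.163, 0.0], [0.163, 0.987, -0.0], [-0.0, 0.0, -1.0]]
contact_force: [-0.6, -0.8, 2.7]
gripper_width: 0.0449
finger_force: 46.6
```

Contact came at the expected height, so the heel is on the pad and not on the rim. I release and rise.

```bash
python3 -m crank '{"slide":[[0,0,0],[0,0,0],[0,0,0],[0,0,0],[0,0,0],[0,0,0],[0,0,0],[0,0,0]],"rot":[[0,0,0],[0,0,0],[0,0,0],[0,0,0],[0,0,0],[0,0,0],[0,0,0],[0,0,0]],"fingers":[47,50,55,60,65,68,68,68]}'
python3 -m crank '{"slide":[[0,0,-5],[0,0,-15],[0,0,-30],[0,0,-50],[0,0,-70],[0,0,-95],[0,0,-120],[0,0,-135],[0,0,-145],[0,0,-145],[0,0,-145]],"rot":[[0,0,0],[0,0,0],[0,0,0],[0,0,0],[0,0,0],[0,0,0],[0,0,0],[0,0,0],[0,0,0],[0,0,0],[0,0,0]],"fingers":[68,68,68,68,68,68,68,68,68,68,68]}'
python3 - <<'E'
from h import *
C=np.array([.5974,.162]);w=-.164;R=np.array([[np.cos(w),-np.sin(w)],[np.sin(w),np.cos(w)]])
# gate: angle relative to press x axis pointing hinge->free end
for g,l in(((.5735,-.084),(.535,-.1203)),):
    u=np.array(g)-l; print("gate dir",np.arctan2(u[1],u[0]), "open angle",np.arctan2(u[1],u[0])-w)
go([.46,-.20,.23],0)
E
```

```text
time: 12.1
eef_pos: [0.597, 0.1618, 0.0851]
ee_rot: [[-0.987, 0.163, -0.0], [0.163, 0.987, -0.0], [0.0, -0.0, -1.0]]
contact_force: [-1.1, -0.6, -0.0]
gripper_width: 0.0679
finger_force: 0.0
time: 13.02
eef_pos: [0.5972, 0.1618, 0.2308]
ee_rot: [[-0.987, 0.163, 0.001], [0.163, 0.987, 0.0], [-0.001, 0.0, -1.0]]
contact_force: [0.2, 0.7, -0.1]
gripper_width: 0.0681
finger_force: 0.0
gate dir 0.7559948751934434 open angle 0.9199948751934435
slide [  76.3 -379.4    0.5] rotz -0.1638 tilt [ 1.2e-03  2.0e-04 -1.0e+00] F [ 0.2  0.7 -0.1] t 13.0167 q [ 0.19  0.29  1.65  0.    1.2  -1.21]
```

```bash
python3 -m crank '{"slide":[[-3,-18,0],[-8,-48,0],[-14,-83,0],[-20,-118,0],[-26,-153,0],[-32,-188,0],[-37,-218,0],[-41,-243,0],[-44,-260,0],[-45,-267,0],[-45,-267,0],[-45,-267,0]],"rot":[[0,0,0.05],[0,0,0.12],[0,0,0.2],[0,0,0.28],[0,0,0.36],[0,0,0.44],[0,0,0.52],[0,0,0.58],[0,0,0.62],[0,0,0.62],[0,0,0.62],[0,0,0.62]],"fingers":[60,50,40,30,20,10,0,0,0,0,0,0]}'
cat >> h.py <<'E'
W=-.164
def rot2(a): return np.array([[np.cos(a),-np.sin(a)],[np.sin(a),np.cos(a)]])
H=np.array([.592,.153])+rot2(W)@[.110,-.100]
def target(th,back=.011,z=.095):
    p=H+rot2(W+th)@[-.160,-.006-back]; s=read_state();R=np.array(s["ee_rot"])
    sl=R.T@(np.r_[p,z]-s["eef_pos"])*1000; cur=np.arctan2(R[1,0],R[0,0]); a=-((W+th+np.pi/2-cur+np.pi)%(2*np.pi)-np.pi)
    return sl.round(1),round(a,3)
E
python3 - <<'E'
from h import *
ms=[]
for c in("side","top"):
    d=optics.read_camera(c)
    for m in trace(c,"heel"):
        k=np.array(m["mask"]); v,u=np.argwhere(k).mean(0)
        if u<330: print(c,round(m["score"],2),u,v); p,f=fitheel([(d,k.astype(float))],[.598,.162],.018); print(p.round(4),f); ms.append((d,k.astype(float)))
    for n in("gate_push","latch","heel","press"): print(c,n,[(np.round(m["location"],3).tolist(),round(m["score"],2)) for m in mark_of(c,n)][:4])
if len(ms)==2: print(fitheel(ms,[.598,.162],.018))
s=read_state();print(s["eef_pos"]);print("H",H,target(.95,.031))
a=optics.read_camera("side")["color"][110:250,230:390];b=optics.read_camera("top")["color"][110:230,200:380]
cv2.imwrite("pics/g4.png",np.hstack([cv2.resize(a,(400,350),interpolation=cv2.INTER_CUBIC),cv2.resize(b,(400,350),interpolation=cv2.INTER_CUBIC)])[:,:,::-1])
E
```

```text
time: 14.02
eef_pos: [0.5971, -0.1083, 0.2288]
ee_rot: [[-0.708, 0.706, -0.002], [0.706, 0.708, 0.001], [0.003, -0.001, -1.0]]
contact_force: [0.6, 0.5, -0.7]
gripper_width: -0.0
finger_force: 0.0
side 0.58 301.06972789115645 172.93707482993196
[0.5955 0.1594 5.8842] 0.09669201013738829
side gate_push [([0.57, -0.085, 0.086], 0.76)]
side latch [([0.538, -0.119, 0.081], 0.88)]
side heel [([0.598, 0.16, 0.018], 0.83), ([0.72, -0.331, 0.003], 0.71), ([0.654, -0.193, 0.001], 0.7), ([0.523, -0.206, 0.002], 0.59)]
side press [([0.591, 0.153, 0.0], 0.56)]
top 0.63 270.18731117824774 178.98187311178248
[0.5979 0.1614 6.1455] 0.07018541555595048
top gate_push []
top latch []
top heel [([0.594, 0.161, 0.022], 0.89), ([0.524, -0.205, -0.003], 0.86), ([0.658, -0.194, -0.001], 0.46)]
top press [([0.594, 0.152, 0.001], 0.71)]
(array([0.59786558, 0.16083465, 6.11007361]), np.float64(0.18372047711330253))
[ 0.59791272 -0.10880498  0.23022078]
H [0.68419745 0.03638255] (array([  4.6,   3.7, 135.2]), np.float64(0.001))
```

View pics/g4.png

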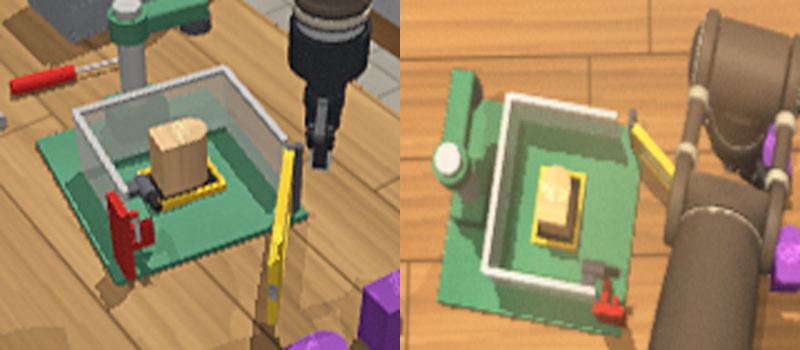

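The heel stands upright inside the rim, at (301,173) in the side view, and the fitted pose is within 2 mm of the pad centre. I go down beside the gate's outer face.

```bash
python3 -m crank '{"slide":[[0,0,8],[0,0,25],[0,0,48],[0,0,72],[0,0,95],[0,0,115],[0,0,128],[0,0,135],[0,0,135],[0,0,135]],"rot":[[0,0,0],[0,0,0],[0,0,0],[0,0,0],[0,0,0],[0,0,0],[0,0,0],[0,0,0],[0,0,0],[0,0,0]],"fingers":[0,0,0,0,0,0,0,0,0,0]}'
python3 -c "
from h import *
for a,b in((.95,.011),(.8,.011),(.65,.011),(.5,.011),(.35,.011),(.25,.011),(.2,.011)): print(a,target(a,b))"
```

```text
time: 15.55
eef_pos: [0.5982, -0.1091, 0.0954]
ee_rot: [[-0.708, 0.706, 0.0], [0.706, 0.708, -0.0], [-0.0, 0.0, -1.0]]
contact_force: [0.9, -0.5, 0.5]
gripper_width: 0.0002
finger_force: 0.0
0.95 (array([25. ,  3.7,  0.4]), np.float64(0.001))
0.8 (array([49.1,  3. ,  0.3]), np.float64(0.151))
0.65 (array([73. ,  5.9,  0.3]), np.float64(0.301))
0.5 (array([96.3, 12.3,  0.3]), np.float64(0.451))
0.35 (array([118.3,  22.1,   0.3]), np.float64(0.601))
0.25 (array([132. ,  30.5,   0.3]), np.float64(0.701))
0.2 (array([138.6,  35.1,   0.3]), np.float64(0.751))
```

```bash
python3 -m crank '{"slide":[[5,1,0],[10,2,0],[15,3,0],[20,4,0],[25,4,0],[31,3,0],[37,3,0],[43,3,0],[49,3,0],[55,4,0],[61,5,0],[67,5,0]],"rot":[[0,0,0],[0,0,0],[0,0,0],[0,0,0],[0,0,0],[0,0,0.04],[0,0,0.08],[0,0,0.11],[0,0,0.15],[0,0,0.19],[0,0,0.23],[0,0,0.26]],"fingers":[0,0,0,0,0,0,0,0,0,0,0,0]}'
python3 - <<'E'
from h import *
for c in("side","top"):
    optics.read_camera(c)
    for n in("gate_push","latch"): print(c,n,[(np.round(m["location"],3).tolist(),round(m["score"],2)) for m in mark_of(c,n)][:2])
for a in(.65,.5,.35,.25,.2): print(a,target(a))
E
```

```text
time: 16.55
eef_pos: [0.5538, -0.0576, 0.0954]
ee_rot: [[-0.502, 0.865, 0.001], [0.865, 0.502, -0.0], [-0.001, 0.001, -1.0]]
contact_force: [0.6, 0.2, 0.7]
gripper_width: -0.0002
finger_force: 0.2
side gate_push [([0.547, -0.049, 0.087], 0.71)]
side latch []
top gate_push [([0.542, -0.049, 0.083], 0.61)]
top latch [([0.443, -0.329, 0.003], 0.38)]
0.65 (array([ 6. , -0.6,  0.3]), np.float64(0.042))
0.5 (array([30.1, -0.4,  0.3]), np.float64(0.192))
0.35 (array([53.9,  3.5,  0.3]), np.float64(0.342))
0.25 (array([69.3,  8. ,  0.3]), np.float64(0.442))
0.2 (array([76.8, 10.9,  0.3]), np.float64(0.492))
```

The gate is following. I continue along its arc to about 0.25.

```bash
python3 -m crank '{"slide":[[6,-1,0],[12,-1,0],[18,-1,0],[24,-1,0],[30,0,0],[36,0,0],[42,1,0],[48,2,0],[54,3,0],[59,5,0],[64,6,0],[69,8,0]],"rot":[[0,0,0.04],[0,0,0.08],[0,0,0.12],[0,0,0.15],[0,0,0.19],[0,0,0.23],[0,0,0.27],[0,0,0.31],[0,0,0.34],[0,0,0.38],[0,0,0.41],[0,0,0.44]],"fingers":[0,0,0,0,0,0,0,0,0,0,0,0]}'
python3 - <<'E'
from h import *
for c in("side","top"):
    d=optics.read_camera(c)
    for n in("gate_push","latch"): print(c,n,[(np.round(m["location"],3).tolist(),round(m["score"],2)) for m in mark_of(c,n)][:2])
    if c=="side": a=d["color"][110:250,230:390]
    else: b=d["color"][110:230,200:380]
cv2.imwrite("pics/g5.png",np.hstack([cv2.resize(a,(400,350),interpolation=cv2.INTER_CUBIC),cv2.resize(b,(400,350),interpolation=cv2.INTER_CUBIC)])[:,:,::-1])
for a in(.25,.2,.15,.1,.08,.06,.04,.02,0,-.04): print(a,target(a))
E
```

```text
time: 17.85
eef_pos: [0.5263, 0.0054, 0.0952]
ee_rot: [[-0.086, 0.996, 0.0], [0.996, 0.086, -0.0], [-0.0, 0.0, -1.0]]
contact_force: [-1.0, 0.4, 0.6]
gripper_width: 0.0001
finger_force: 0.2
side gate_push [([0.52, 0.018, 0.086], 0.8), ([0.603, 0.162, 0.019], 0.18)]
side latch [([0.466, 0.013, 0.082], 0.7)]
top gate_push []
top latch []
0.25 (array([ 0.5, -0.1,  0.2]), np.float64(0.001))
0.2 (array([ 8.5, -0.8,  0.2]), np.float64(0.051))
0.15 (array([16.6, -1. ,  0.2]), np.float64(0.101))
0.1 (array([24.6, -0.8,  0.2]), np.float64(0.151))
0.08 (array([27.8, -0.6,  0.2]), np.float64(0.171))
0.06 (array([31.1, -0.4,  0.2]), np.float64(0.191))
0.04 (array([34.3, -0.1,  0.2]), np.float64(0.211))
0.02 (array([37.5,  0.3,  0.2]), np.float64(0.231))
0 (array([40.6,  0.7,  0.2]), np.float64(0.251))
-0.04 (array([47. ,  1.8,  0.2]), np.float64(0.291))
```

View pics/g5.png

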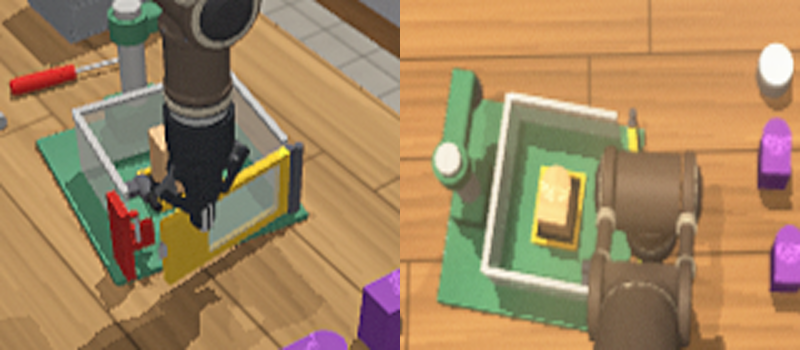

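The fingertips are on the yellow end panel, at about (313,197) in the side view, and the keeper is still clear of the latch. I continue more slowly.

```bash
python3 -m crank '{"slide":[[2,0,0],[4,0,0],[6,-1,0],[8,-1,0],[10,-1,0],[12,-1,0],[14,-1,0],[16,-1,0],[18,-1,0],[19,-1,0],[20,-1,0],[20,-1,0]],"rot":[[0,0,0.01],[0,0,0.02],[0,0,0.03],[0,0,0.05],[0,0,0.06],[0,0,0.07],[0,0,0.085],[0,0,0.1],[0,0,0.11],[0,0,0.115],[0,0,0.12],[0,0,0.12]],"fingers":[0,0,0,0,0,0,0,0,0,0,0,0]}'
python3 -m crank '{"slide":[[0.5,0,0],[1,0,0],[1.5,0,0],[2,0,0],[2.5,0,0],[3,0,0],[3.5,0,0],[4,0,0],[4.5,0,0],[5,0,0]],"rot":[[0,0,0],[0,0,0.006],[0,0,0.01],[0,0,0.012],[0,0,0.015],[0,0,0.018],[0,0,0.021],[0,0,0.024],[0,0,0.027],[0,0,0.03]],"fingers":[0,0,0,0,0,0,0,0,0,0]}'
python3 -c "
from h import *
for a in(.1,.08,.06,.04,.0): print(a,target(a))"
```

```text
time: 19.15
eef_pos: [0.5234, 0.0256, 0.0951]
ee_rot: [[0.033, 0.999, 0.0], [0.999, -0.033, 0.0], [0.0, 0.0, -1.0]]
contact_force: [0.0, 0.1, 0.5]
gripper_width: 0.0
finger_force: 0.0
time: 19.98
eef_pos: [0.5236, 0.0304, 0.0951]
ee_rot: [[0.063, 0.998, -0.0], [0.998, -0.063, -0.0], [-0.0, -0.0, -1.0]]
contact_force: [-0.5, 0.1, 0.4]
gripper_width: -0.0002
finger_force: 0.1
0.1 (array([-0.8, -0.1,  0.1]), np.float64(0.001))
0.08 (array([ 2.4, -0.4,  0.1]), np.float64(0.021))
0.06 (array([ 5.6, -0.7,  0.1]), np.float64(0.041))
0.04 (array([ 8.9, -0.8,  0.1]), np.float64(0.061))
0.0 (array([15.3, -1. ,  0.1]), np.float64(0.101))
```

```bash
python3 -m crank '{"slide":[[0.4,0,0],[0.8,0,0],[1.2,0,0],[1.6,0,0],[2,0,0],[2.4,0,0]],"rot":[[0,0,0],[0,0,0.005],[0,0,0.01],[0,0,0.01],[0,0,0.015],[0,0,0.02]],"fingers":[0,0,0,0,0,0]}'
python3 -m crank '{"slide":[[0.4,0,0],[0.8,0,0],[1.2,0,0],[1.6,0,0]],"rot":[[0,0,0],[0,0,0.005],[0,0,0.01],[0,0,0.01]],"fingers":[0,0,0,0]}'
```

```text
time: 20.48
eef_pos: [0.5237, 0.0328, 0.0951]
ee_rot: [[0.083, 0.997, -0.0], [0.997, -0.083, 0.0], [0.0, -0.0, -1.0]]
contact_force: [-0.0, 0.5, -0.5]
gripper_width: -0.0
finger_force: 0.1
time: 20.82
eef_pos: [0.5238, 0.0342, 0.0951]
ee_rot: [[0.093, 0.996, -0.0], [0.996, -0.093, -0.0], [-0.0, -0.0, -1.0]]
contact_force: [-0.2, -2.2, 0.6]
gripper_width: 0.0004
finger_force: 0.6
```

```bash
python3 -m crank '{"slide":[[0.4,0,0],[0.8,0,0],[1.2,0,0]],"rot":[[0,0,0],[0,0,0.005],[0,0,0.008]],"fingers":[0,0,0]}'
```

```text
time: 21.07
eef_pos: [0.5238, 0.0354, 0.0951]
ee_rot: [[0.101, 0.995, -0.0], [0.995, -0.101, -0.0], [-0.0, -0.0, -1.0]]
contact_force: [-1.0, -1.0, 0.5]
gripper_width: -0.0002
finger_force: 0.8
```

```bash
python3 -m crank '{"slide":[[0.4,0,0],[0.8,0,0],[1.2,0,0]],"rot":[[0,0,0],[0,0,0.005],[0,0,0.008]],"fingers":[0,0,0]}'
```

```text
time: 21.32
eef_pos: [0.5238, 0.0367, 0.0951]
ee_rot: [[0.109, 0.994, -0.001], [0.994, -0.109, -0.0], [-0.0, -0.001, -1.0]]
contact_force: [-2.2, -2.7, 0.7]
gripper_width: -0.0
finger_force: 0.9
```

```bash
python3 -m crank '{"slide":[[0.4,0,0],[0.8,0,0],[1.2,0,0]],"rot":[[0,0,0],[0,0,0.005],[0,0,0.008]],"fingers":[0,0,0]}'
```

```text
time: 21.57
eef_pos: [0.524, 0.0379, 0.095]
ee_rot: [[0.117, 0.993, -0.001], [0.993, -0.117, -0.0], [-0.0, -0.001, -1.0]]
contact_force: [-1.7, -0.8, 1.1]
gripper_width: -0.0004
finger_force: 1.0
```

```bash
python3 -m crank '{"slide":[[0.4,0,0],[0.8,0,0]],"rot":[[0,0,0],[0,0,0.005]],"fingers":[0,0]}'
```

```text
time: 21.73
eef_pos: [0.524, 0.0383, 0.095]
ee_rot: [[0.121, 0.993, -0.001], [0.993, -0.121, -0.001], [-0.001, -0.001, -1.0]]
contact_force: [-2.8, -4.3, 2.5]
gripper_width: -0.0002
finger_force: 2.1
```

```bash
python3 -m crank '{"slide":[[0.4,0,0],[0.7,0,0]],"rot":[[0,0,0],[0,0,0.004]],"fingers":[0,0]}'
```

```text
time: 21.9
eef_pos: [0.524, 0.039, 0.095]
ee_rot: [[0.126, 0.992, -0.001], [0.992, -0.126, -0.001], [-0.001, -0.001, -1.0]]
contact_force: [-2.2, -4.4, 2.2]
gripper_width: -0.0001
finger_force: 2.3
```

```bash
python3 -m crank '{"slide":[[0.4,0,0],[0.7,0,0]],"rot":[[0,0,0],[0,0,0.004]],"fingers":[0,0]}'
```

```text
time: 22.07
eef_pos: [0.524, 0.0396, 0.095]
ee_rot: [[0.129, 0.992, -0.001], [0.992, -0.129, -0.001], [-0.001, -0.001, -1.0]]
contact_force: [-2.9, -5.1, 2.1]
gripper_width: -0.0001
finger_force: 2.6
```

```bash
python3 -m crank '{"slide":[[0.4,0,0],[0.7,0,0]],"rot":[[0,0,0],[0,0,0.004]],"fingers":[0,0]}'
```

```text
time: 22.23
eef_pos: [0.524, 0.0402, 0.095]
ee_rot: [[0.133, 0.991, -0.001], [0.991, -0.133, -0.001], [-0.001, -0.001, -1.0]]
contact_force: [-3.8, -5.8, 2.5]
gripper_width: 0.0
finger_force: 2.8
```

```bash
python3 -m crank '{"slide":[[0.4,0,0],[0.7,0,0]],"rot":[[0,0,0],[0,0,0.004]],"fingers":[0,0]}'
```

```text
time: 22.4
eef_pos: [0.524, 0.0407, 0.0951]
ee_rot: [[0.137, 0.991, -0.002], [0.991, -0.137, -0.001], [-0.002, -0.001, -1.0]]
contact_force: [-3.3, -5.9, 2.2]
gripper_width: 0.0003
finger_force: 3.0
```

```bash
python3 -m crank '{"slide":[[0.4,0,0],[0.7,0,0]],"rot":[[0,0,0],[0,0,0.004]],"fingers":[0,0]}'
```

```text
time: 22.57
eef_pos: [0.524, 0.0413, 0.095]
ee_rot: [[0.141, 0.99, -0.002], [0.99, -0.141, -0.002], [-0.002, -0.002, -1.0]]
contact_force: [-3.8, -5.5, 2.3]
gripper_width: -0.0
finger_force: 3.2
```

```bash
python3 -m crank '{"slide":[[0.4,0,0],[0.7,0,0]],"rot":[[0,0,0],[0,0,0.004]],"fingers":[0,0]}'
```

```text
time: 22.73
eef_pos: [0.524, 0.0419, 0.0951]
ee_rot: [[0.145, 0.989, -0.002], [0.989, -0.145, -0.002], [-0.002, -0.002, -1.0]]
contact_force: [-3.2, -5.2, 3.8]
gripper_width: 0.0002
finger_force: 3.4
```

```bash
python3 -m crank '{"slide":[[0.4,0,0],[0.7,0,0]],"rot":[[0,0,0],[0,0,0.004]],"fingers":[0,0]}'
```

```text
time: 22.9
eef_pos: [0.524, 0.0424, 0.0951]
ee_rot: [[0.149, 0.989, -0.002], [0.989, -0.149, -0.002], [-0.003, -0.002, -1.0]]
contact_force: [-3.8, -5.9, 3.4]
gripper_width: -0.0002
finger_force: 3.6
```

```bash
python3 -m crank '{"slide":[[0.4,0,0],[0.7,0,0]],"rot":[[0,0,0],[0,0,0.004]],"fingers":[0,0]}'
```

```text
time: 23.07
eef_pos: [0.5241, 0.0435, 0.095]
ee_rot: [[0.153, 0.988, -0.002], [0.988, -0.153, -0.001], [-0.002, -0.002, -1.0]]
contact_force: [-4.0, -3.9, 2.4]
gripper_width: -0.0002
finger_force: 2.6
```

The force dropped (finger 3.6 to 2.6 N) with a 1.1 mm jump forward, which looks like the snap. One small further step to see.

```bash
python3 -m crank '{"slide":[[0.3,0,0],[0.5,0,0]],"rot":[[0,0,0],[0,0,0.002]],"fingers":[0,0]}'
```

```text
time: 23.23
eef_pos: [0.5244, 0.0445, 0.0949]
ee_rot: [[0.156, 0.988, -0.002], [0.988, -0.156, -0.0], [-0.001, -0.002, -1.0]]
contact_force: [-3.5, -2.4, 1.5]
gripper_width: -0.0001
finger_force: 1.7
```

Force is down to the plunger's level, so the latch has snapped. I back off gently, then check that the gate stays.

```bash
python3 -m crank '{"slide":[[-0.5,0,0],[-1,0,0],[-2,0,0],[-3,0,0],[-5,0,0],[-9,0,0],[-15,0,0],[-25,0,0],[-40,0,0],[-55,0,0],[-60,0,0],[-60,0,0]],"rot":[[0,0,0],[0,0,0],[0,0,0],[0,0,0],[0,0,0],[0,0,0],[0,0,0],[0,0,0],[0,0,0],[0,0,0],[0,0,0],[0,0,0]],"fingers":[0,0,0,0,0,0,0,0,0,0,0,0]}'
python3 -m crank '{"slide":[[0,0,-10],[0,0,-30],[-10,0,-60],[-30,0,-90],[-60,0,-120],[-90,0,-140],[-120,0,-150],[-140,0,-150],[-150,0,-150],[-150,0,-150]],"rot":[[0,0,0],[0,0,0],[0,0,0],[0,0,0],[0,0,0],[0,0,0],[0,0,0],[0,0,0],[0,0,0],[0,0,0]],"fingers":[0,0,0,0,0,0,0,0,0,0]}'
python3 - <<'E'
from h import *
for c in("side","top"):
    d=optics.read_camera(c)
    for n in("gate_push","latch","heel","dark_heel"):
      for m in mark_of(c,n)[:2]:
        p=np.array(m["location"]); v=p[:2]-H; t=np.arctan2(-v[1],-v[0])-W
        print(c,n,p.round(4).tolist(),round(m["score"],2), round(t-np.arctan2(6,160),4) if n=="gate_push" else "")
    if c=="side": a=d["color"][110:250,230:390]
    else: b=d["color"][110:230,200:380]
cv2.imwrite("pics/g6.png",np.hstack([cv2.resize(a,(400,350),interpolation=cv2.INTER_CUBIC),cv2.resize(b,(400,350),interpolation=cv2.INTER_CUBIC)])[:,:,::-1])
E
```

```text
time: 24.23
eef_pos: [0.5162, -0.0156, 0.0955]
ee_rot: [[0.158, 0.987, 0.001], [0.987, -0.158, 0.0], [0.0, 0.001, -1.0]]
contact_force: [0.2, -0.1, 0.4]
gripper_width: 0.0
finger_force: 0.0
time: 25.07
eef_pos: [0.4926, -0.1638, 0.2458]
ee_rot: [[0.158, 0.988, 0.001], [0.988, -0.158, -0.0], [-0.0, 0.001, -1.0]]
contact_force: [-0.7, 1.0, 0.1]
gripper_width: -0.0002
finger_force: 0.0
side gate_push [0.5189, 0.0406, 0.0843] 0.6 0.101
side gate_push [0.5903, 0.155, -0.0] 0.3 -0.7747
side latch [0.4683, 0.0507, 0.0793] 0.8 
side latch [0.5914, 0.1525, 0.0011] 0.41 
side heel [0.6568, -0.1945, -0.0016] 0.7 
side heel [0.3405, 0.4609, -0.0012] 0.7 
side dark_heel [0.4488, -0.3315, -0.0023] 0.68 
top gate_push [0.5184, 0.0421, 0.0823] 0.73 0.092
top latch [0.4632, 0.0518, 0.0773] 0.84 
top heel [0.5953, 0.1601, 0.0251] 0.75 
top heel [0.6571, -0.1977, -0.0013] 0.43 
top dark_heel [0.4419, -0.3302, -0.0002] 0.76
```

View pics/g6.png

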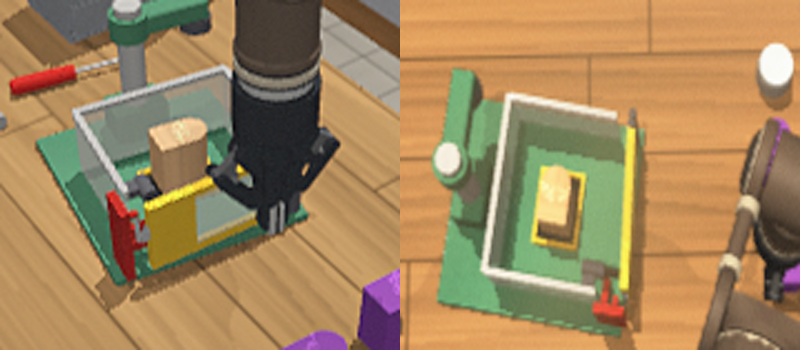

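The gate sprang back: both cameras put it at about 0.09 to 0.10, and in the top view its free end stands off the keeper at about (304,207). It isn't latched; I stopped just past the peak. I go again, pushing on until the force rises at the stop.

```bash
python3 -c "
from h import *
print(target(.12,.04,.2),target(.12,.04))"
```

```text
(array([162.1,   4.8,  44.9]), np.float64(-0.111)) (array([162.1,   4.8, 149.9]), np.float64(-0.111))
```

```bash
python3 -m crank '{"slide":[[20,1,0],[50,2,10],[80,3,25],[110,4,45],[132,5,70],[146,5,95],[150,5,118],[150,5,135],[150,5,145],[150,5,150],[150,5,150],[150,5,150]],"rot":[[0,0,0],[0,0,0],[0,0,0],[0,0,0],[0,0,0],[0,0,0],[0,0,0],[0,0,0],[0,0,0],[0,0,0],[0,0,0],[0,0,0]],"fingers":[0,0,0,0,0,0,0,0,0,0,0,0]}'
python3 -c "
from h import *
for a in (.1,.06,.03,.0,-.02):print(target(a))"
```

```text
time: 26.57
eef_pos: [0.5215, -0.0156, 0.0958]
ee_rot: [[0.156, 0.988, 0.001], [0.988, -0.156, -0.0], [0.0, 0.001, -1.0]]
contact_force: [-0.4, 0.4, -0.4]
gripper_width: -0.0001
finger_force: 0.0
(array([45. , -5.1,  0.8]), np.float64(-0.092))
(array([51.3, -6.3,  0.8]), np.float64(-0.052))
(array([56.1, -6.9,  0.8]), np.float64(-0.022))
(array([60.9, -7.5,  0.8]), np.float64(0.008))
(array([64.1, -7.8,  0.8]), np.float64(0.028))
```

```bash
python3 -m crank '{"slide":[[6,-1,0],[14,-2,0],[22,-3,0],[29,-4,0],[34,-4,0],[38,-5,0],[41,-5,0],[43,-5,0],[45,-5,0],[47,-5,0],[49,-6,0],[50,-6,0]],"rot":[[0,0,0],[0,0,0],[0,0,0],[0,0,0],[0,0,0],[0,0,0],[0,0,0],[0,0,0],[0,0,0],[0,0,0],[0,0,0],[0,0,0]],"fingers":[0,0,0,0,0,0,0,0,0,0,0,0]}'
python3 -m crank '{"slide":[[0.6,0,0],[1.2,0,0],[1.8,0,0],[2.4,0,0],[3,0,0],[3.6,0,0],[4.2,0,0],[4.8,0,0]],"rot":[[0,0,0],[0,0,0],[0,0,0],[0,0,0],[0,0,0],[0,0,0],[0,0,0],[0,0,0]],"fingers":[0,0,0,0,0,0,0,0]}'
```

```text
time: 27.57
eef_pos: [0.5227, 0.0348, 0.0951]
ee_rot: [[0.155, 0.988, 0.0], [0.988, -0.155, -0.001], [-0.001, 0.0, -1.0]]
contact_force: [1.2, -2.3, -0.4]
gripper_width: -0.0002
finger_force: 0.7
time: 28.23
eef_pos: [0.523, 0.0393, 0.0951]
ee_rot: [[0.155, 0.988, -0.001], [0.988, -0.155, -0.001], [-0.001, -0.001, -1.0]]
contact_force: [-1.9, -4.9, 0.2]
gripper_width: 0.0002
finger_force: 2.4
```

```bash
python3 -m crank '{"slide":[[0.5,0,0],[1,0,0],[1.5,0,0],[2,0,0]],"rot":[[0,0,0],[0,0,0],[0,0,0],[0,0,0]],"fingers":[0,0,0,0]}'
python3 -m crank '{"slide":[[0.4,0,0],[0.8,0,0]],"rot":[[0,0,0],[0,0,0]],"fingers":[0,0]}'
```

```text
time: 28.57
eef_pos: [0.5232, 0.041, 0.0951]
ee_rot: [[0.155, 0.988, -0.001], [0.988, -0.155, -0.001], [-0.002, -0.001, -1.0]]
contact_force: [-2.1, -5.8, 2.9]
gripper_width: 0.0001
finger_force: 3.1
time: 28.73
eef_pos: [0.5232, 0.0417, 0.0951]
ee_rot: [[0.155, 0.988, -0.001], [0.988, -0.155, -0.002], [-0.002, -0.001, -1.0]]
contact_force: [-1.5, -5.3, 3.1]
gripper_width: -0.0001
finger_force: 3.3
```

```bash
python3 -m crank '{"slide":[[0.4,0,0],[0.8,0,0]],"rot":[[0,0,0],[0,0,0]],"fingers":[0,0]}'
```

```text
time: 28.9
eef_pos: [0.5233, 0.0423, 0.0951]
ee_rot: [[0.155, 0.988, -0.002], [0.988, -0.155, -0.002], [-0.002, -0.001, -1.0]]
contact_force: [-2.2, -7.0, 4.2]
gripper_width: 0.0003
finger_force: 3.5
```

```bash
python3 -m crank '{"slide":[[0.4,0,0],[0.8,0,0]],"rot":[[0,0,0],[0,0,0]],"fingers":[0,0]}'
```

```text
time: 29.07
eef_pos: [0.5234, 0.0433, 0.0951]
ee_rot: [[0.155, 0.988, -0.002], [0.988, -0.155, -0.002], [-0.002, -0.001, -1.0]]
contact_force: [-1.8, -6.1, 2.5]
gripper_width: 0.0001
finger_force: 2.8
```

Past the peak. I keep going in small steps.

```bash
python3 -m crank '{"slide":[[0.4,0,0],[0.8,0,0]],"rot":[[0,0,0],[0,0,0]],"fingers":[0,0]}'
```

```text
time: 29.23
eef_pos: [0.5236, 0.0447, 0.0951]
ee_rot: [[0.155, 0.988, -0.001], [0.988, -0.155, -0.0], [-0.001, -0.001, -1.0]]
contact_force: [-1.7, -2.6, 2.7]
gripper_width: -0.0003
finger_force: 1.6
```

```bash
python3 -m crank '{"slide":[[0.3,0,0],[0.6,0,0]],"rot":[[0,0,0],[0,0,0]],"fingers":[0,0]}'
```

```text
time: 29.4
eef_pos: [0.5241, 0.0461, 0.095]
ee_rot: [[0.156, 0.988, -0.0], [0.988, -0.156, 0.001], [0.001, -0.0, -1.0]]
contact_force: [-0.6, -0.9, -0.1]
gripper_width: 0.0003
finger_force: 0.3
```

```bash
python3 -m crank '{"slide":[[0.3,0,0],[0.5,0,0]],"rot":[[0,0,0],[0,0,0]],"fingers":[0,0]}'
```

```text
time: 29.57
eef_pos: [0.5246, 0.0466, 0.0951]
ee_rot: [[0.155, 0.988, 0.001], [0.988, -0.155, 0.001], [0.001, 0.001, -1.0]]
contact_force: [0.1, -1.0, -0.2]
gripper_width: 0.0
finger_force: 0.5
```

```bash
python3 -m crank '{"slide":[[0.2,0,0],[0.4,0,0]],"rot":[[0,0,0],[0,0,0]],"fingers":[0,0]}'
```

```text
time: 29.73
eef_pos: [0.5246, 0.0466, 0.0951]
ee_rot: [[0.155, 0.988, 0.0], [0.988, -0.155, 0.0], [0.0, 0.0, -1.0]]
contact_force: [-0.3, -1.2, -0.4]
gripper_width: 0.0002
finger_force: 0.8
```

Force has collapsed to about 1 N, a clear snap this time. I back off and check.

```bash
python3 -m crank '{"slide":[[-0.5,0,0],[-1,0,0],[-2,0,0],[-3,0,0],[-5,0,0],[-9,0,0],[-15,0,0],[-25,0,0],[-40,0,0],[-55,0,0],[-60,0,0],[-60,0,0]],"rot":[[0,0,0],[0,0,0],[0,0,0],[0,0,0],[0,0,0],[0,0,0],[0,0,0],[0,0,0],[0,0,0],[0,0,0],[0,0,0],[0,0,0]],"fingers":[0,0,0,0,0,0,0,0,0,0,0,0]}'
python3 - <<'E'
from h import *
for c in("side","top"):
    d=optics.read_camera(c)
    for n in("gate_push","latch"):
      for m in mark_of(c,n)[:1]: print(c,n,np.round(m["location"],4).tolist(),round(m["score"],2))
    if c=="side": a=d["color"][110:250,230:390]
    else: b=d["color"][110:230,200:380]
cv2.imwrite("pics/g7.png",np.hstack([cv2.resize(a,(400,350),interpolation=cv2.INTER_CUBIC),cv2.resize(b,(400,350),interpolation=cv2.INTER_CUBIC)])[:,:,::-1])
E
```

```text
time: 30.73
eef_pos: [0.5148, -0.0144, 0.0951]
ee_rot: [[0.158, 0.987, -0.0], [0.987, -0.158, -0.0], [-0.0, -0.0, -1.0]]
contact_force: [-0.6, -0.7, 0.9]
gripper_width: 0.0003
finger_force: 0.0
side gate_push [0.5192, 0.0597, 0.087] 0.56
side latch [0.4715, 0.0703, 0.0819] 0.74
```

View pics/g7.png

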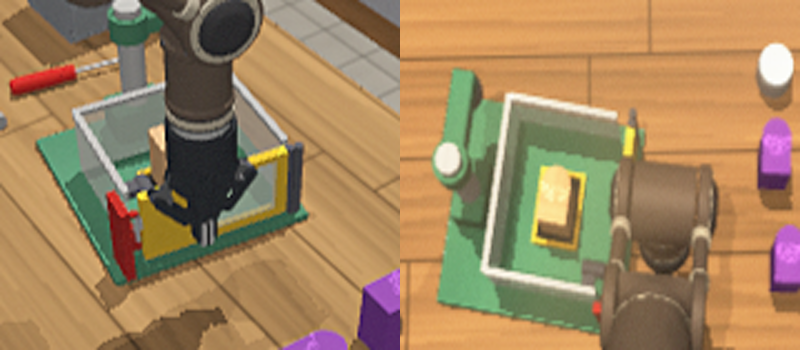

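The gate now stays shut: its free edge meets the red keeper at about (285,202) in the side view, and gate_push holds at y = 0.060. It had sprung back to 0.041 before. I retreat and do a last numeric check.

```bash
python3 -m crank '{"slide":[[0,0,-10],[0,0,-30],[-10,0,-60],[-30,0,-90],[-60,0,-120],[-90,0,-140],[-120,0,-150],[-140,0,-150],[-150,0,-150],[-150,0,-150],[-150,0,-150],[-150,0,-150]],"rot":[[0,0,0],[0,0,0],[0,0,0],[0,0,0],[0,0,0],[0,0,0],[0,0,0],[0,0,0],[0,0,0],[0,0,0],[0,0,0],[0,0,0]],"fingers":[0,0,0,0,0,0,0,0,0,0,0,0]}'
python3 - <<'E'
from h import *
for c in("side","top"):
    d=optics.read_camera(c)
    for n in("gate_push","latch","heel"):
      print(c,n,[(np.round(m["location"],4).tolist(),round(m["score"],2)) for m in mark_of(c,n)][:3])
    for m in trace(c,"heel"):
        k=np.array(m["mask"]); v,u=np.argwhere(k).mean(0)
        if abs(u-285)<30 and abs(v-177)<15: print(fitheel([(d,k.astype(float))],[.598,.162],.018))
E
```

```text
time: 32.03
eef_pos: [0.4914, -0.1596, 0.2444]
ee_rot: [[0.155, 0.988, -0.001], [0.988, -0.155, 0.001], [0.001, -0.002, -1.0]]
contact_force: [0.1, 0.1, 0.1]
gripper_width: 0.0001
finger_force: 0.0
side gate_push [([0.5205, 0.0571, 0.0863], 0.9), ([0.6101, 0.4667, 0.0025], 0.18)]
side latch [([0.4684, 0.07, 0.0809], 0.74)]
side heel [([0.5992, 0.1629, 0.019], 0.97), ([0.656, -0.196, 0.0017], 0.96)]
(array([0.59690429, 0.17140778, 3.30379372]), np.float64(0.24066839787738512))
top gate_push [([0.5201, 0.0569, 0.0839], 0.73)]
top latch [([0.466, 0.0704, 0.0786], 0.61)]
top heel [([0.5946, 0.1608, 0.0241], 0.59), ([0.6556, -0.1949, 0.0005], 0.52), ([0.5246, -0.2071, -0.0011], 0.44)]
(array([ 0.59660422,  0.15995023, -0.1884529 ]), np.float64(0.05345891165454946))
```

Both cameras agree that the gate has stayed shut (y = 0.057), and the heel is on the pad. The side view's own heel fit is poor because the gate partly hides it. Handing in.

```bash
python3 -c "
from h import *
print(hand_in())"
```

```text
the job is handed in; nothing more can be done
None
```

The light heel stands upright on the pad inside the yellow rim and the gate is latched shut; the first push stopped short and the gate sprang back, the second latched it, with readings staying under about 9 N, and I handed in at about 32 s.

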